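Set up and start the bench engraver

TASK

Lay the silver case lid up on the engraver's bed, inside the white outline. Then slide the white engraving head fully home over it, and only then twist the red start knob clockwise to its stop, hold it there for about a second and let it spring back. Put the case down rather than dropping it, and leave the jar and the hammer where they are.

Things in the scene. Friction and masses are not known exactly. Their poses are not given: they have to be found in the camera images.
- case: loose silver-coloured box with a blue inlay in its lid and a dark seam line, 100 long (its x) x 50 wide (its y) x 25 mm high, about 0.25 kg, starting lid up on the table at the robot's right. Origin: centre of its underside; z up out of the lid. It may be laid either way round
- machine: the bench engraver, fixed to the table: grey base 240 (x) x 480 (y) x 30 mm, origin under its centre, right below the bed's centre. Two aluminium rails run along y, their inner faces 91 mm either side of the bed's centre, tops 30 mm above the bed. A green console, its top 45 mm above the bed, begins 110 mm from the bed's centre towards -y
- bed (a point): centre of the white outline on the engraver's black bed, on the bed's surface, 30 mm above the table; axes as the engraver's. The outline is flat print, inside its lines 112 mm long along y and 62 mm wide along x: the case lies with its long side along this y
- head (a joint): travel of the white engraving head on its rails, m: 0 parked at the +y end, 170 mm from the bed's centre; grows as it slides to the bed's -y; 0.17 fully home at its end stop, handle right above the bed's centre. Starts at 0 to 0.04, stays where left, takes about 3 N. Head 226 (x) x 90 (y) x 35 mm, underside 40 mm above the bed, 15 mm over the case
- head_grip (a point): grip point on the head's black handle, 15 mm under the handle's top and 25 mm above the head's top face. The handle is an upright bar 60 mm long (bed's x), 14 mm thick (bed's y, the direction to pinch), 40 mm high. A dark motor 52 mm across, 32 mm high, stands on the head 75 mm from it towards +x. Axes as the bed's; moves with the head
- start (a joint): angle of the red start knob, rad: 0 at rest, growing clockwise seen from above, hard stop at 1.2. A spring always pulls it back to 0 (0.03 N m at rest, 0.13 N m at the stop), where it returns at once if let go
- start_grip (a point): grip point on the upright axis of the start knob, on the green console 170 mm from the bed's centre towards -y. Its red bar is 48 mm long along this x (at rest the bed's x, white mark towards the robot), 14 mm thick along this y, 34 mm high; the point is 12 mm below its top, 22 mm above the black disc (52 mm across) under it. Frame turns with the knob
- jar: bystander: amber glass jar with a brass lid, 64 mm across, 70 mm high, origin under its centre
- hammer: bystander: small hammer with wooden handle, 220 mm long, lying on the table at the robot's right; origin under its middle, head at its +x end
Not all that is in view belongs to the job. Of the things shaped like the case, the silver one is meant.

How it is judged:
On the way, in this order (a step that is already met when the one before it is completed fails the run):
1. the case lies flat in the outline, let go (x of case in the frame of bed between -0.008 and 0.008 m and y of case in the frame of bed between -0.008 and 0.008 m and z of case in the frame of bed between -0.004 and 0.004 m and angle between the x axis of case and the y axis of bed, either way round below 0.15 rad and angle between case's own z axis and vertical below 0.08 rad and contact force between the fingers and case below 0.1 N), for 0.2 s.
2. the head is fully home over the case (x of case in the frame of bed between -0.008 and 0.008 m and y of case in the frame of bed between -0.008 and 0.008 m and z of case in the frame of bed between -0.004 and 0.004 m and angle between the x axis of case and the y axis of bed, either way round below 0.15 rad and angle between case's own z axis and vertical below 0.08 rad and value of joint head above 0.165 m), for 0.2 s.
3. the start knob is held at its stop for half a second (value of joint start above 1.1 rad and value of joint head above 0.165 m), for 0.5 s.
At the end, for the whole second after the job is handed in: the case lies still, flat and lid up on the bed, its centre within 8 mm of the outline's centre along both axes and its long side within 0.15 rad of the outline's; the head is within 5 mm of its end stop; the knob has sprung back to within 0.08 rad of rest (all of step 2 and contact force between the fingers and case below 0.1 N and value of joint start below 0.08 rad and linear speed of case below 0.02 m/s); the robot touches nothing.
It fails at once if the start knob was twisted before the head was home (value of joint start above 0.4 rad and value of joint head below 0.16 m).
It fails at once if the case was dropped (linear speed of case above 0.5 m/s and contact force between the fingers and case below 0.05 N).
It fails at once if the jar was moved by more than 25 mm (distance of jar from where it was at the start of the episode above 0.025 m).
It fails at once if the hammer was moved by more than 25 mm (distance of hammer from where it was at the start of the episode above 0.025 m).
It also fails if it takes over 70 s, if anything falls off the work surface, if the arm or the gripper's body presses on something with over 40 N, if the wrist force passes 120 N, or if a joint passes its speed limit or range.

ROBOT

A 6-joint arm with a two-finger parallel gripper is mounted at the origin on the work surface. World frame = base frame: x ahead of the robot, y to its left, z up, the work surface at z = 0. Lengths are in m, angles in rad, forces in N, time in s.
With the tool pointing down it reaches from about 0.275 to 0.725 m from the base axis. Payload 5.6 kg.
Tool frame: the origin (TCP) lies between the finger pads; the fingertips stand 11 mm ahead of it and the grasp point (between the pads) lies 8 mm behind it (ctrl.finger_overhang is the distance from the TCP to the fingertips, in m); y points along the fingers, x is the direction in which the jaws open and shut, and the axes are right-handed (so a half turn about y gives the same grasp; the last joint's range is limited). The gripper opens to 85 mm and grips with 20 to 120 N. Pads are 22 mm wide; open, the fingers measure 114 mm over their backs; the gripper's body (76 mm by 85 mm) begins 54 mm behind the grasp point. The pads swing forward as they close: fully open they stand 13 mm farther back than shut.
Start: joints at [-1.046, 0.255, 0.108, 0, -1.424, -0.285], TCP at [0.131, -0.534, 0.242] pointing down, gripper open.
Joint ranges: [-2.95, 2.95], [-1.21, 1.97], [-1.09, 1.5], [-2.87, 1.71], [-2.94, -0.07], [-3.05, 3.05]. Speed limits (rad/s): [2.57, 2.57, 3.14, 3.14, 3.14, 3.14].

INTERFACE

Orientations are given as a rotation vector (axis times angle).
In Python, from workcell import ctrl, grab_frame, camera_model, silhouettes gives the robot as it stands.
- The arm moves only by the tool drive_tool, never from a script. Its arguments are lists of equal length, an entry for each row: "travel": the shift along the tool's x, y, z in m, a list of three; "turn": the turn about the tool's y in rad; "hand": the opening, from 0 (shut) to 1 (fully open). A call has 1 to 10 rows; each row shifts and turns the commanded pose from where the row before left it, along the tool's axes as they then stand; what a row does not reach is not made up. A row lasts 1/8 s, in which the tool goes at most 62.5 mm and 10.7 degrees, less where a joint would pass 70% of its speed; a pose out of reach is approached as far as the arm can. A call with a gripper value outside its range is refused whole. The fingers move at their own pace and stop on an object; "force" is the grip in N (left out, the last holds). Time passes only in rows, so rows that do not move let the fingers close. It gives the time, the measured TCP pose, the force and the opening at its end, in the units of the state.
- ctrl.observe(): the state, without advancing time (a new reading comes with each control period).
- grab_frame(name): name is "scene" or "side" or "wrist"; returns the picture (400x640x3 uint8, red, green, blue); there is no depth.
- camera_model(name): a dict with "fovy" (degrees; the focal length in pixels is half the picture's height over the tangent of half this angle, whatever the lens; pixels are square), "cx", "cy" (the principal point, pixels), "D" ([k1, k2, p1, p2, k3] as OpenCV has them; the pictures are not rectified), "xyz" and "orientation" of the camera in the world. Camera axes: x right, y up, looking along -z (the intrinsics and any distortion apply to the point x, -y, -z); pixel columns grow to the right and rows downward; lengths in m; the calibration is good to about 2 mm. A picture is of the moment at which its call begins: read the wrist's pose just before it. camera_model takes no time and is no camera call; for the wrist camera it gives the pose at the moment of the call.
- ctrl.job_done(): hands the job in, once; it reports no verdict.
Trained networks look in the newest picture that a camera, given by its name, has taken for a name from the list of things; names that differ only in an ending like _2 or _b are one class to them, and where a whole thing is asked for, a point or a joint stands for the part that bears it (a point fixed in the world has none). Each returns a list of dicts, best first, with "score" (0 to 1); they miss things now and then, are a little off and sometimes report something else, mostly with a low value. They report only what shows in the picture. A call takes as long as a camera call. They do not tell look-alikes from the thing itself.
- silhouettes(camera, label): "pixels" (400x640 bool, what is visible of it) and "bbox" ([left, top, right, bottom] in pixels, round what is visible of it).
The state is a dict: "time": time; "joint_pos": joint angles; "qd": joint speeds; "joint_torque": joint torques, N m; "position": TCP position; "tool_rot": TCP orientation; "wrist_force": force on the tool from outside, world axes, zero at the start; "ft_torque": the same for the moment, N m; "opening": finger opening in m.
Only numpy, scipy, OpenCV 4.12 (cv2) and the standard library are available. Lean on these libraries where they do the work, as an engineer would, in place of code of your own. Each camera call takes 0.05 s, during which the arm holds its last target. There are 200 camera calls.

## Working session

There is one attempt and no reset: what is moved stays moved. The work goes in short steps, Python scripts to look and compute and a tool call to move; the robot and the scene stay as the last step left them, time stands still between calls to the robot, and variables do not carry over. Pictures are saved under pics/ and viewed, about 8 in all and at most 12, crops included, and the job is handed in when it is done.

Besides the shell and the picture viewer there is one more tool, called after "Call:" in YAML: its name, and indented under it one key for each argument. drive_tool: Moves the arm, as the interface text tells. Its arguments: {"type":"object","properties":{"travel":{"type":"array","items":{"type":"array","items":{"type":"number"}}},"turn":{"type":"array","items":{"type":"number"}},"hand":{"type":"array","items":{"type":"number"}},"force":{"type":"number"}},"required":["travel","turn","hand"]}

```bash
mkdir -p pics && ls
cat > h.py <<'E'
import numpy as np, cv2
from scipy.spatial.transform import Rotation as R
from workcell import ctrl, grab_frame, camera_model, silhouettes
def rot(o):
    o=np.array(o,float)
    if o.shape==(3,3): return o
    return (R.from_rotvec(o) if o.size==3 else R.from_quat(o)).as_matrix()
def K(m):
    f=200/np.tan(np.radians(m['fovy'])/2)
    return np.array([[f,0,m['cx']],[0,f,m['cy']],[0,0,1.]])
def ray(m,px,z):
    p=cv2.undistortPoints(np.array(px,float).reshape(-1,1,2),K(m),np.array(m['D'],float)).reshape(-1,2)
    d=np.c_[p[:,0],-p[:,1],-np.ones(len(p))]@rot(m['orientation']).T
    o=np.array(m['xyz']); return o+d*((z-o[2])/d[:,2])[:,None]
def proj(m,P):
    c=(np.array(P,float).reshape(-1,3)-m['xyz'])@rot(m['orientation']); c=c*[1,-1,-1]
    return cv2.projectPoints(c,np.zeros(3),np.zeros(3),K(m),np.array(m['D'],float))[0].reshape(-1,2)
def save(n,im): cv2.imwrite('pics/'+n+'.png',im[...,::-1])
E
python3 - <<'E'
from h import *
s=ctrl.observe(); print(s)
for c in ['scene','side','wrist']:
    m=camera_model(c); print(c,m); im=grab_frame(c); save(c+'0',im)
E
```

```text
pics
{'time': 0.0, 'joint_pos': array([-1.04639083e+00,  2.55741530e-01,  1.06999892e-01, -4.58326949e-04,
       -1.42391241e+00, -2.84614632e-01]), 'qd': array([-0.00024709, -0.00113184,  0.00030465, -0.00019419, -0.00013013,
       -0.00100851]), 'joint_torque': array([ 3.24297274e-03, -3.86631560e+01,  2.37944466e+01,  5.36458880e+00,
       -5.92471551e-03,  1.68819122e-05]), 'position': array([ 0.13056898, -0.53378263,  0.24139933]), 'tool_rot': array([-1.08448548, -1.38420459,  1.3822501 ]), 'wrist_force': array([-0.57707794,  0.37194732,  0.10222679]), 'ft_torque': array([-0.02869632,  0.02226648,  0.03620794]), 'opening': 0.08572901331515509}
scene {'fovy': 48.78982570119459, 'cx': 328.8254455794517, 'cy': 203.3995987223982, 'D': array([-0.12557009,  0.        ,  0.        ,  0.        ,  0.        ]), 'xyz': array([ 1.51858274, -0.63230999,  0.94386182]), 'orientation': array([0.83621124, 0.48416895, 0.97170725])}
side {'fovy': 52.53206898093916, 'cx': 312.0765095732085, 'cy': 209.61473614286552, 'D': array([-0.07439336,  0.        ,  0.        ,  0.        ,  0.        ]), 'xyz': array([0.47271011, 0.74994137, 0.67920539]), 'orientation': array([ 0.09695693, -1.44183072, -2.70449803])}
wrist {'fovy': 64.65891077969506, 'cx': 318.86674936140423, 'cy': 202.51404113085232, 'D': array([-0.01151788,  0.        ,  0.        ,  0.        ,  0.        ]), 'xyz': array([ 0.04884797, -0.55458386,  0.37305419]), 'orientation': array([-0.23271989, -0.2999423 ,  1.79094518])}
```

View pics/scene0.png

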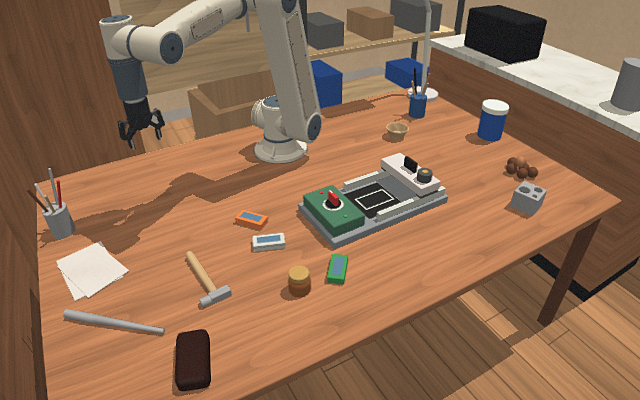

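View pics/wrist0.png

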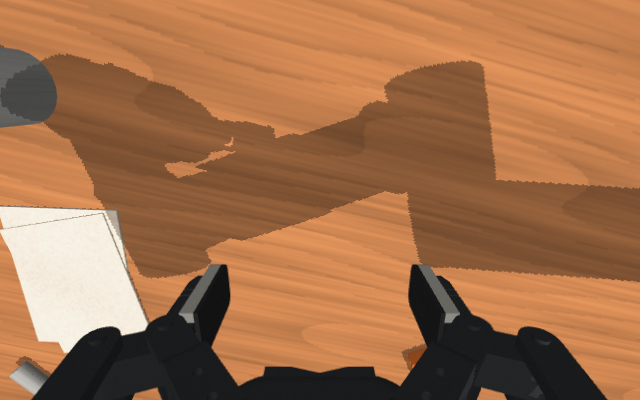

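View pics/side0.png

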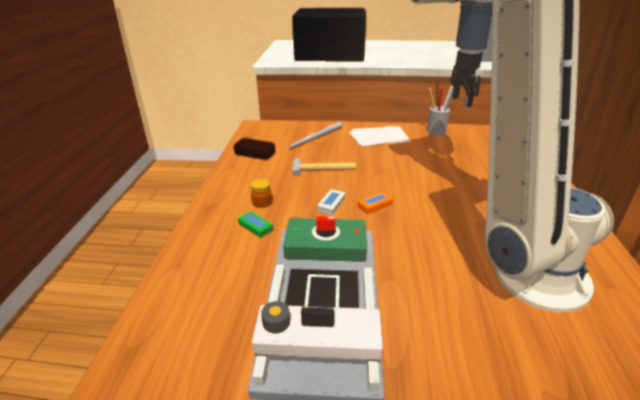

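Run:
```python
from h import *
s=ctrl.observe(); print("tool axes cols\n",rot(s['tool_rot']).round(3))
for c in ['scene','side','wrist']:
    for l in ['case','machine','head','start','jar','hammer']:
        for d in silhouettes(c,l): print(c,l,round(d['score'],2),np.round(d['bbox']),np.argwhere(d['pixels']).mean(0)[::-1].round(1))
```

```text
tool axes cols
 [[-0.237 -0.    -0.971]
 [ 0.971  0.001 -0.237]
 [ 0.002 -1.     0.   ]]
scene case 0.78 [236. 211. 268. 229.] [251.3 218.9]
scene case 0.77 [254. 232. 283. 253.] [268.7 242.1]
scene case 0.64 [326. 255. 352. 285.] [337.2 268.5]
scene machine 0.61 [298. 152. 447. 247.] [372.5 200.7]
scene machine 0.55 [378. 151. 443. 200.] [410.9 174.7]
scene head 0.92 [382. 153. 438. 200.] [410.9 174.3]
scene start 0.5 [325. 191. 341. 207.] [332.1 200.3]
scene jar 0.95 [286. 267. 312. 298.] [298.2 281. ]
scene jar 0.66 [297. 151. 452. 252.] [372.4 200.7]
scene hammer 0.9 [186. 250. 233. 308.] [207.7 283.6]
side case 0.94 [356. 194. 391. 214.] [374.6 202.2]
side case 0.9 [317. 192. 348. 214.] [330.9 202.2]
side case 0.79 [237. 211. 273. 239.] [255.6 224. ]
side case 0.24 [251. 299. 383. 362.] [317.4 331.9]
side machine 0.82 [252. 215. 384. 399.] [319.9 316.7]
side head 0.62 [252. 300. 379. 362.] [317.6 332.1]
side start 0.9 [317. 215. 334. 236.] [325.8 225.6]
side jar 0.88 [250. 180. 272. 208.] [261.  193.1]
side hammer 0.97 [292. 161. 354. 175.] [319.6 166. ]
wrist case 0.47 [409. 348. 427. 367.] [415.3 355.4]
```

Scene: box-like candidates are orange (251,219), silver-white (269,242) and green (337,268); silver at (269,242) fits the description. Jar is at (298,281), hammer at (208,284), machine at (372,200) and the red knob at (332,200). Wrist shows only table and papers. Side shows the same layout, with silver at (331,202).

Run:
```python
from h import *
a=cv2.imread('pics/scene0.png'); cv2.imwrite('pics/c1.png',cv2.resize(a[150:300,235:455],None,fx=3.6,fy=3.6,interpolation=cv2.INTER_CUBIC))
ms,md=camera_model('scene'),camera_model('side')
for n,ps,pd in [('orange',(251.3,218.9),(374.6,202.2)),('silver',(268.7,242.1),(330.9,202.2)),('green',(337.2,268.5),(255.6,224))]:
    print(n,ray(ms,ps,.015)[0].round(3),ray(md,pd,.015)[0].round(3))
print('jar',ray(ms,(298,281),.035),ray(md,(261,193),.035)); print('ham',ray(ms,(207.7,283.6),.01),ray(md,(319.6,166),.01))
for n,p,z in [('knob',(332.1,200.3),.09),]: print(n,ray(ms,p,z))
print(ray(md,(325.8,225.6),.095))
```

```text
orange [ 0.395 -0.288  0.015] [ 0.397 -0.288  0.015]
silver [ 0.531 -0.284  0.015] [ 0.528 -0.28   0.015]
green [ 0.737 -0.156  0.015] [ 0.733 -0.153  0.015]
jar [[ 0.74133649 -0.28544795  0.035     ]] [[ 0.74305616 -0.28692501  0.035     ]]
ham [[ 0.60240286 -0.50702598  0.01      ]] [[ 0.58223627 -0.52092694  0.01      ]]
knob [[ 0.52639121 -0.05098944  0.09      ]]
[[ 0.52805887 -0.04949203  0.095     ]]
```

View pics/c1.png

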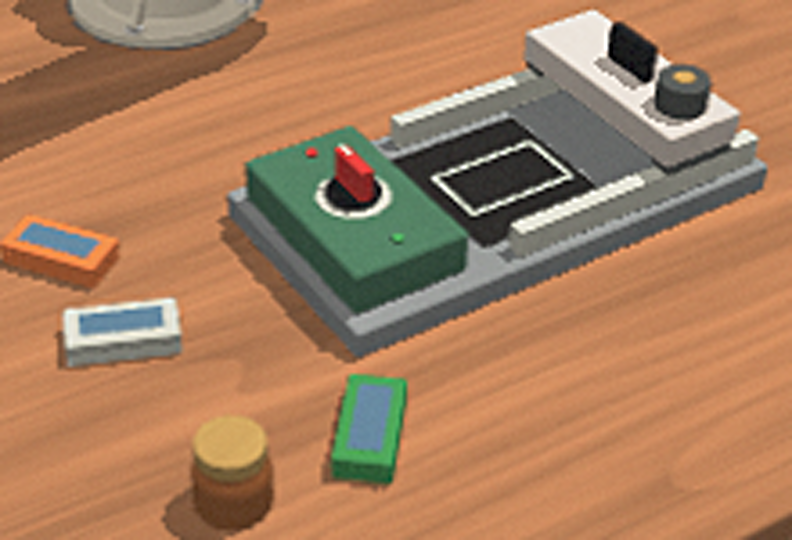

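The crop shows the silver lid-up case at crop (122,330), i.e. scene (269,242), with a blue inlay and dark seam. So silver is the right one. The outline is centred at crop (502,178), the knob bar at (354,175), the head handle at (632,52), the motor at (684,90).

Run:
```python
from h import *
ms=camera_model('scene'); C=lambda L:[(235+x/3.6,150+y/3.6) for x,y in L]
o=ray(ms,C([(432,180),(530,141),(573,173),(475,214)]),.03); print('outline',o.round(4)); print(o.mean(0),'yaw y',[np.degrees(np.arctan2(*(b-a)[:2][::-1])).round(1) for a,b in ((o[0],o[1]),(o[3],o[2]))])
b=ray(ms,C([(229,193),(353,327),(767,165)]),.03); print('base',b.round(4),np.linalg.norm(b[1]-b[0]),np.linalg.norm(b[2]-b[1]),np.degrees(np.arctan2(*(b[2]-b[1])[:2][::-1])),(b[0]+b[2])/2)
c=ray(ms,C([(64,310),(178,300),(181,324),(66,338)]),.025); print('case',c.round(4),c.mean(0),np.degrees(np.arctan2(*(c[1]-c[0])[:2][::-1])),np.linalg.norm(c[1]-c[0]))
h=ray(ms,C([(526,34),(660,140),(739,112)]),.105); print('head',h.round(4))
```

```text
outline [[0.4948 0.0599 0.03  ]
 [0.4882 0.1805 0.03  ]
 [0.5535 0.1856 0.03  ]
 [0.5602 0.0661 0.03  ]]
[0.52416653 0.12304803 0.03      ] yaw y [np.float64(93.1), np.float64(93.2)]
base [[ 0.4159 -0.1198  0.03  ]
 [ 0.6402 -0.1134  0.03  ]
 [ 0.6386  0.3615  0.03  ]] 0.22440475632370063 0.47485969519610854 90.19659218296842 [0.52723688 0.12084502 0.03      ]
case [[ 0.4904 -0.32    0.025 ]
 [ 0.5279 -0.2268  0.025 ]
 [ 0.558  -0.2382  0.025 ]
 [ 0.5254 -0.3323  0.025 ]] [ 0.52544569 -0.27934771  0.025     ] 68.08169795074127 0.10041925866164055
head [[0.4162 0.2202 0.105 ]
 [0.6312 0.2196 0.105 ]
 [0.6324 0.3153 0.105 ]]
```

Call:
drive_tool:
  travel:
    - [0.017,0,-0.05]
    - [0.017,0,-0.05]
    - [0.017,0,-0.05]
    - [0.017,0,-0.05]
    - [0.017,0,-0.05]
    - [0.017,0,-0.05]
    - [0.017,0,-0.05]
    - [0.017,0,-0.05]
    - [0.016,0,-0.05]
    - [0,0,0]
  turn: [0,0,0,0,0,0,0,0,0,-0.18]
  hand: [1,1,1,1,1,1,1,1,1,1]

```text
time: 2.3
position: [0.5341, -0.2774, 0.2409]
tool_rot: [-0.974, -1.516, 1.516]
wrist_force: [-1.4, 0.6, 0.4]
opening: 0.0853
```

Call:
drive_tool:
  travel:
    - [0,0,0]
    - [0,0,0]
    - [0,0,0]
    - [0,0,0]
    - [0,0,0]
    - [0,0,0]
    - [0,0,0]
  turn: [-0.18,-0.18,-0.18,-0.18,-0.06,0,0]
  hand: [1,1,1,1,1,1,1]

```text
time: 3.18
position: [0.5317, -0.2797, 0.2422]
tool_rot: [-0.38, -2.018, 2.018]
wrist_force: [0.5, -0.6, -0.3]
opening: 0.0856
```

Run:
```python
from h import *
s=ctrl.observe(); T=rot(s['tool_rot']); print(s['position'].round(4),s['joint_pos'].round(3),T.round(3))
m=camera_model('wrist'); im=grab_frame('wrist'); save('w1',im)
print(m['xyz'],ray(m,(319,202),0),proj(m,[.529,-.281,.025]))
for d in silhouettes('wrist','case'): print(d['score'],d['bbox'],cv2.minAreaRect(np.argwhere(d['pixels'])[:,::-1].astype(np.float32)))
```

```text
[ 0.5317 -0.2797  0.2422] [-0.224  0.357  0.251  0.    -1.464 -0.148] [[-0.932 -0.    -0.364]
 [ 0.364  0.    -0.932]
 [ 0.    -1.     0.   ]]
[ 0.50045228 -0.35800273  0.37381222] [[ 0.54707764 -0.23950921  0.        ]] [[320.5091565  171.21062084]]
0.96 [298.5, 121.3, 344.0, 212.1] ((319.0, 165.5), (89.0, 46.0), 90.0)
0.65 [176.3, 278.5, 250.4, 336.0] ((210.7384490966797, 306.79229736328125), (77.7950439453125, 41.83565902709961), 15.255120277404785)
0.61 [387.4, 65.9, 476.0, 169.8] ((429.6817626953125, 117.33088684082031), (49.21145248413086, 100.11089324951172), 35.753883361816406)
```

View pics/w1.png

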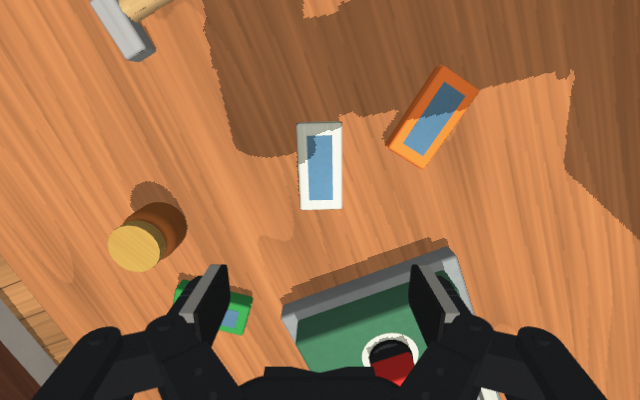

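The wrist view shows the silver case at (320,166), nearly upright in the picture. Orange is to its right (432,117), the jar at (140,240), and the hammer head at (125,40).

Run:
```python
from h import *
m=camera_model('wrist'); im=cv2.imread('pics/w1.png')
s=ctrl.observe(); T=rot(s['tool_rot'])
hsv=cv2.cvtColor(im,cv2.COLOR_BGR2HSV); M=cv2.inRange(hsv,(95,60,40),(125,255,255)); M[:, :290]=0; M[:,350:]=0; M[:110]=0; M[220:]=0
for nm,c in (('inlay',cv2.boxPoints(cv2.minAreaRect(cv2.findNonZero(M)))),('lid',np.array([(298,124),(340,122.5),(342,208),(301.5,209)]))):
    p=ray(m,c,.025); e=[p[1]-p[0],p[2]-p[1]]; L=[np.linalg.norm(v) for v in e]; l=e[int(L[1]>L[0])]
    print(nm,c.round(1).tolist(),p.mean(0).round(4),np.round(L,4),np.degrees(np.arctan2(l[1],l[0])).round(1))
    d=p.mean(0)-s['position']; print('tool shift',(T.T@d).round(4))
print('tool x yaw',np.degrees(np.arctan2(T[1,0],T[0,0])))
```

```text
inlay [[306.79998779296875, 135.5], [331.0, 135.0], [332.29998779296875, 199.0], [308.1000061035156, 199.5]] [ 0.5288 -0.2845  0.025 ] [0.0263 0.0733] 70.5
tool shift [0.001  0.2173 0.0055]
lid [[298.0, 124.0], [340.0, 122.5], [342.0, 208.0], [301.5, 209.0]] [ 0.5277 -0.2847  0.025 ] [0.0452 0.0978] 71.3
tool shift [0.0019 0.2173 0.0062]
tool x yaw 158.69593589519943
```

Call:
drive_tool:
  travel:
    - [0.0015,0.05,0.006]
    - [0,0.055,0]
    - [0,0.055,0]
    - [0,0.04,0]
    - [0,0.027,0]
    - [0,0,0]
    - [0,0,0]
  turn: [-0.035,0,0,0,0,0,0]
  hand: [1,1,1,1,1,1,1]
  force: 30

```text
time: 4.15
position: [0.5291, -0.2852, 0.0167]
tool_rot: [-0.348, -2.039, 2.041]
wrist_force: [-0.2, 0.6, 0.1]
opening: 0.0852
```

Run:
```python
from h import *
s=ctrl.observe(); T=rot(s['tool_rot']); print(s['position'].round(4),T.round(3),s['wrist_force'],ctrl.finger_overhang)
im=grab_frame('wrist'); save('w2',im)
```

```text
[ 0.5291 -0.2852  0.0167] [[-0.944  0.002 -0.33 ]
 [ 0.33  -0.001 -0.944]
 [-0.002 -1.     0.   ]] [-0.15816978  0.62909119  0.1314644 ] 0.011
```

View pics/w2.png

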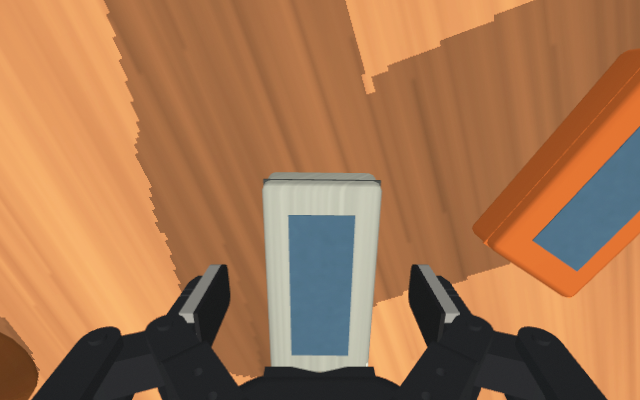

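The silver case is centred between the pads (lid x from 265 to 380, pads at 225 and 415) and square to them, so I'm gripping it.

Call:
drive_tool:
  travel:
    - [0,0,0]
    - [0,0,0]
    - [0,0,0]
    - [0,0,0]
    - [0,0,0]
    - [0,0,0]
    - [0,-0.01,0]
    - [0,-0.03,0]
  turn: [0,0,0,0,0,0,0,0]
  hand: [0.3,0.3,0.3,0.3,0.3,0.3,0.3,0.3]
  force: 35

```text
time: 5.2
position: [0.5261, -0.284, 0.0536]
tool_rot: [-0.34, -2.038, 2.035]
wrist_force: [0.5, -1.1, -1.9]
opening: 0.0495
```

Run:
```python
from h import *
s=ctrl.observe(); T=rot(s['tool_rot']); print(s['position'].round(4),s['opening'],s['wrist_force'].round(2))
# bed from scene est.
bed=np.array([.5245,.122,.2]); d=bed-s['position']; print((T.T@d).round(4),'yaw',np.degrees(np.arctan2(T[1,0],T[0,0])))
```

```text
[ 0.5261 -0.284   0.0536] 0.049453120772641454 [ 0.55 -1.08 -1.86]
[ 0.1364 -0.1454 -0.3827] yaw 160.7160477142085
```

Call:
drive_tool:
  travel:
    - [0,-0.06,0]
    - [0,-0.06,0]
    - [0,-0.06,0]
    - [0,0,-0.04]
    - [0,0,-0.06]
    - [0,0,-0.06]
    - [-0.003,0,-0.06]
    - [-0.003,0,-0.06]
    - [-0.002,0,-0.044]
    - [0,0,0]
  turn: [-0.12,-0.13,-0.12,0,0,0,0,0,0,0]
  hand: [0.3,0.3,0.3,0.3,0.3,0.3,0.3,0.3,0.3,0.3]

```text
time: 6.45
position: [0.5243, 0.042, 0.2348]
tool_rot: [-0.044, 2.204, -2.202]
wrist_force: [-0.7, -0.4, -3.1]
opening: 0.0492
```

Call:
drive_tool:
  travel:
    - [0,0,0]
    - [0,0,0]
  turn: [0,0]
  hand: [0.3,0.3]

```text
time: 6.7
position: [0.5249, 0.0383, 0.2352]
tool_rot: [-0.037, 2.205, -2.205]
wrist_force: [-0.7, 0.3, -2.0]
opening: 0.0494
```

Run:
```python
from h import *
s=ctrl.observe(); T=rot(s['tool_rot']); print(s['position'].round(4),s['opening'],s['joint_pos'].round(2),'yaw',np.degrees(np.arctan2(T[1,0],T[0,0])))
m=camera_model('wrist'); print(m['xyz'].tolist(),m['orientation'].tolist()); im=grab_frame('wrist'); save('w3',im)
```

```text
[0.5249 0.0383 0.2352] 0.049351689374186915 [ 0.37  0.21  0.03 -0.   -1.39 -0.34] yaw -178.1314177192064
[0.5267041698693119, -0.045586579584181726, 0.3667834481887469] [-0.006565682049326194, 0.5096523800048673, -3.067949328504726]
```

View pics/w3.png

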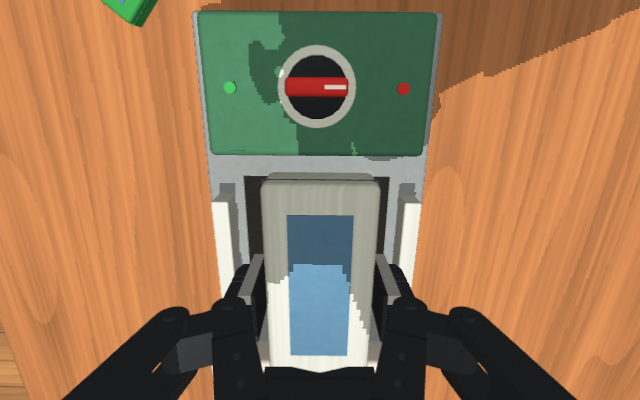

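The camera's picture-up is −y, so the held case hides the outline. The knob shows at (317,87) and the console corners at (196,12), (439,12), (212,154) and (422,154). I'll move past the bed to +y to see the outline.

Call:
drive_tool:
  travel:
    - [0,0,-0.03]
    - [0,0,-0.05]
    - [0,0,-0.05]
    - [0,0,-0.03]
    - [0,0,0]
    - [0,0,0]
    - [0,0,0]
  turn: [0,0,0,0,0,0,0]
  hand: [0.3,0.3,0.3,0.3,0.3,0.3,0.3]

```text
time: 7.62
position: [0.5199, 0.1981, 0.2354]
tool_rot: [-0.036, 2.205, -2.205]
wrist_force: [0.5, 0.1, -2.5]
opening: 0.0493
```

Run:
```python
from h import *
m={**camera_model('wrist'),'xyz':np.array([0.5267041698693119, -0.045586579584181726, 0.3667834481887469]),'orientation':[-0.006565682049326194, 0.5096523800048673, -3.067949328504726]}
print('disc',ray(m,(317,87),.075)); p=ray(m,[(196,12),(439,12),(422,154),(212,154)],.075);print(p.round(4),p.mean(0))
# bar of knob top z=.075+.034
print('bar',ray(m,[(286,86.5),(348,86.5)],.111))
s=ctrl.observe(); T=rot(s['tool_rot']); print(s['position'].round(4),s['opening'],'yaw',np.degrees(np.arctan2(T[1,0],T[0,0])))
m=camera_model('wrist'); im=grab_frame('wrist'); save('w4',im)
print(m['xyz'].tolist(),m['orientation'].tolist())
```

```text
disc [[ 0.528822  -0.0518638  0.075    ]]
[[ 0.6289 -0.1064  0.075 ]
 [ 0.4314 -0.1126  0.075 ]
 [ 0.4297  0.0034  0.075 ]
 [ 0.6246  0.0097  0.075 ]] [ 0.52864792 -0.05148907  0.075     ]
bar [[ 0.55215858 -0.05070697  0.111     ]
 [ 0.50499018 -0.05220679  0.111     ]]
[0.5199 0.1981 0.2354] 0.04925595091813522 yaw -178.14220067727908
[0.5215504348574268, 0.11412727261587396, 0.3670058476824255] [-0.005588244864473868, 0.5098466478148941, -3.0679955796085556]
```

View pics/w4.png

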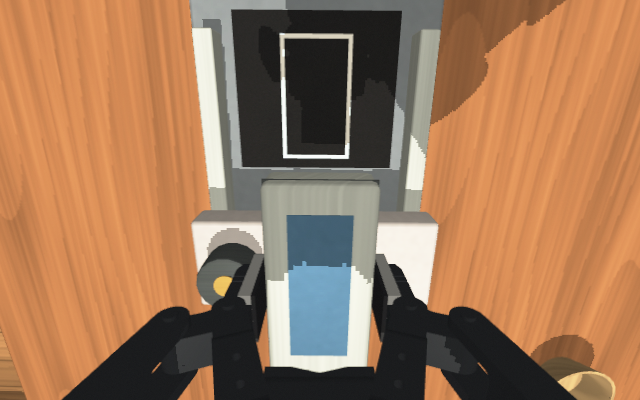

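The outline shows clearly: outer corners near (280,34), (354,34), (350,158) and (283,158). The held case's inlay runs from (287,215) to (353,215) at the top and (292,355) to (349,355) at the bottom.

Run:
```python
from h import *
s=ctrl.observe(); T=rot(s['tool_rot']); P=s['position']
m=camera_model('wrist'); im=cv2.imread('pics/w4.png'); g=cv2.cvtColor(im,cv2.COLOR_BGR2GRAY)
roi=np.zeros_like(g); roi[25:164,272:362]=g[25:164,272:362]; W=(roi>90).astype(np.uint8); n,lab,st,_=cv2.connectedComponentsWithStats(W); k=1+st[1:,4].argmax(); print(st[k])
c=cv2.findContours((lab==k).astype(np.uint8),cv2.RETR_EXTERNAL,cv2.CHAIN_APPROX_NONE)[0][0]
def quad(c,hint):
    c=cv2.convexHull(c); c=cv2.approxPolyDP(c,6,True).reshape(-1,2); return c
q=quad(c,0); print(q.tolist())
for nm,q,z in (('bed outer',np.array([(280,33.5),(354,33.5),(350,158.5),(283,158.5)]),.03),('auto',q,.03),('inlay',np.array([(287,215),(354,215),(349,355.5),(291,355.5)]),P[2]+.0083)):
    p=ray(m,q,z); print(nm,p.mean(0).round(4),[np.linalg.norm(p[i]-p[i-1]).round(4) for i in range(len(p))],[np.degrees(np.arctan2(*(p[i]-p[i-1])[:2][::-1])).round(1) for i in range(len(p))],'tool',(T.T@(p.mean(0)-P)).round(4))
```

```text
[ 279   33   75  126 1914]
[[352, 34], [348, 158], [283, 158], [279, 33]]
bed outer [0.5241 0.1191 0.03  ] [np.float64(0.1207), np.float64(0.0707), np.float64(0.1206), np.float64(0.0721)] [np.float64(-88.9), np.float64(-178.2), np.float64(91.8), np.float64(1.8)] tool [-0.0017  0.2055  0.0791]
auto [0.5254 0.1189 0.03  ] [np.float64(0.0698), np.float64(0.1196), np.float64(0.0699), np.float64(0.1206)] [np.float64(-178.9), np.float64(91.7), np.float64(1.8), np.float64(-88.4)] tool [-0.0029  0.2055  0.0794]
inlay [0.5184 0.1991 0.2438] [np.float64(0.0746), np.float64(0.028), np.float64(0.0746), np.float64(0.0287)] [np.float64(-88.6), np.float64(-178.1), np.float64(92.0), np.float64(1.9)] tool [ 0.0014 -0.0083 -0.001 ]
```

Call:
drive_tool:
  travel:
    - [-0.003,0,0.03]
    - [0,0,0.04]
    - [0,0,0.01]
    - [0,0.05,0]
    - [0,0.055,0]
    - [0,0.04,0]
    - [0,0.022,0]
    - [0,0,0]
    - [0,0,0]
  turn: [0,0,0,0,0,0,0,0,0]
  hand: [0.3,0.3,0.3,0.3,0.3,0.3,0.3,0.3,0.3]

```text
time: 8.8
position: [0.5264, 0.1197, 0.0696]
tool_rot: [-0.035, 2.204, -2.202]
wrist_force: [0.8, -0.8, -1.7]
opening: 0.0496
```

Run:
```python
from h import *
s=ctrl.observe(); T=rot(s['tool_rot']); P=s['position']; print(P.round(4),s['wrist_force'].round(2),s['opening'])
print('to bed, tool axes',(T.T@(np.array([.5247,.119,.047])-P)).round(4))
```

```text
[0.5264 0.1197 0.0696] [ 0.82 -0.82 -1.69] 0.04964825159905667
to bed, tool axes [0.0017 0.0226 0.0006]
```

Call:
drive_tool:
  travel:
    - [0.001,0.01,0]
    - [0,0.006,0]
    - [0,0.004,0]
    - [0,0.002,0]
    - [0,0,0]
    - [0,0,0]
  turn: [0,0,0,0,0,0]
  hand: [0.3,0.3,0.3,0.3,0.3,0.3]

```text
time: 9.55
position: [0.5245, 0.1194, 0.0463]
tool_rot: [-0.037, 2.204, -2.204]
wrist_force: [-0.6, 0.3, -1.5]
opening: 0.0494
```

Call:
drive_tool:
  travel:
    - [0,0.001,0]
    - [0,0,0]
    - [0,0,0]
  turn: [0,0,0]
  hand: [0.3,0.3,0.3]

```text
time: 9.93
position: [0.5245, 0.1194, 0.0463]
tool_rot: [-0.037, 2.204, -2.204]
wrist_force: [-3.5, 0.3, 5.8]
opening: 0.0492
```

Contact is made (force is up 7 N). Releasing and rising.

Call:
drive_tool:
  travel:
    - [0,0,0]
    - [0,0,0]
    - [0,0,0]
    - [0,0,0]
    - [0,-0.03,0]
    - [0,-0.055,0]
    - [0,-0.055,0]
    - [0,-0.04,0]
    - [0,0,-0.04]
    - [0,0,-0.04]
  turn: [0,0,0,0,0,0,0,0,0,0]
  hand: [1,1,1,1,1,1,1,1,1,1]

```text
time: 11.18
position: [0.5218, 0.2001, 0.226]
tool_rot: [-0.035, 2.205, -2.203]
wrist_force: [0.4, -0.3, -0.6]
opening: 0.0856
```

Call:
drive_tool:
  travel:
    - [0,0,0]
    - [0,0,0]
  turn: [0,0]
  hand: [1,1]

```text
time: 11.42
position: [0.5215, 0.1992, 0.2251]
tool_rot: [-0.038, 2.204, -2.205]
wrist_force: [-0.4, 0.2, 0.3]
opening: 0.0854
```

Run:
```python
from h import *
s=ctrl.observe(); T=rot(s['tool_rot']); P=s['position']; print(P.round(4),s['opening'])
m=camera_model('wrist'); im=grab_frame('wrist'); save('w5',im); cv2.imwrite('pics/w5z.png',cv2.resize(im[0:240,180:460,::-1],None,fx=2.5,fy=2.5,interpolation=cv2.INTER_CUBIC))
```

```text
[0.5215 0.1992 0.2251] 0.0853721411477013
```

View pics/w5z.png

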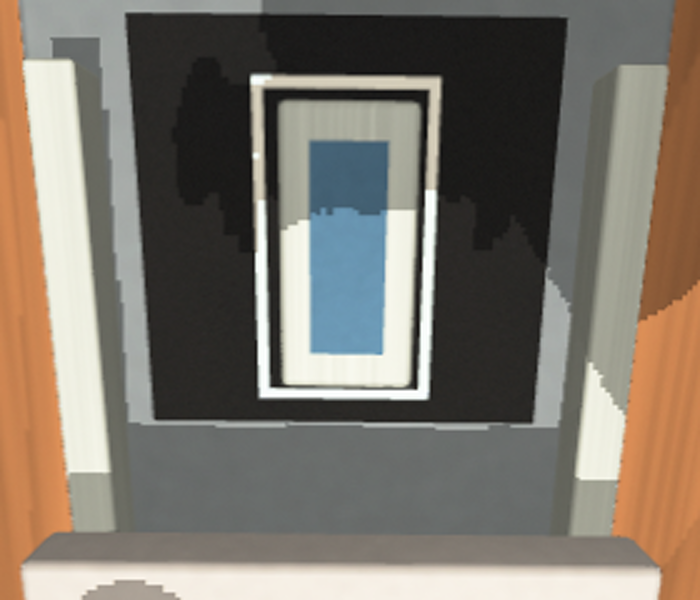

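The case lies inside the outline: inlay crop corners are (309,141) and (384,353), outline outer corners are (249,75) and (428,399). Next I check the offset and work out where the handle is.

Run:
```python
from h import *
s=ctrl.observe(); T=rot(s['tool_rot']); P=s['position']; m=camera_model('wrist')
C=lambda L:np.array(L)/2.5+[180,0]
b=ray(m,C([(249,75),(442,75),(428,399),(258,399)]),.03).mean(0); l=ray(m,C([(309,141),(388,141),(384,353),(310,353)]),.055).mean(0)
lid=ray(m,C([(279,100),(420,100),(410,387),(283,387)]),.055); print('bed',b.round(4),'inlay',l.round(4),'lid',lid.mean(0).round(4))
h=ray(m,C([(22,567),(659,567)]),.105); print('head front edge',h.round(4))
im=grab_frame('side'); save('side2',im)
sd=camera_model('side')
for c in ('side',):
  for d in silhouettes(c,'head'): print(d['score'],d['bbox'])
g=cv2.cvtColor(im,cv2.COLOR_RGB2GRAY); cv2.imwrite('pics/s2.png',cv2.resize(im[270:370,230:400,::-1],None,fx=4,fy=4,interpolation=cv2.INTER_CUBIC))
```

```text
bed [0.525  0.1187 0.03  ] inlay [0.5235 0.1199 0.055 ] lid [0.5235 0.1199 0.055 ]
head front edge [[0.633  0.2269 0.105 ]
 [0.4123 0.2195 0.105 ]]
0.61 [252.4, 300.8, 379.3, 361.6]
0.31 [250.2, 178.9, 270.3, 208.6]
```

Run:
```python
from h import *
ms=camera_model('scene')
# handle in scene0: predict for head joint values, compare black blob
im=cv2.imread('pics/scene0.png'); 
C=lambda L:[(235+x/3.6,150+y/3.6) for x,y in L]
# handle top corners in crop c1: (611,30),(653,52) ; z=.145
print(ray(ms,C([(614,24),(656,52)]),.145).round(4)); print(ray(ms,C([(684,76)]),.137).round(4))
```

```text
[[0.4959 0.266  0.145 ]
 [0.5569 0.2691 0.145 ]]
[[0.594  0.2742 0.137 ]]
```

Call:
drive_tool:
  travel:
    - [0,0,0]
    - [0,0,0]
    - [0,0,0]
    - [0,0,0]
    - [0,0,0]
    - [0,0,0]
    - [0,0,0]
    - [0,0,0]
    - [0,0,0]
    - [0,0,0]
  turn: [-0.175,-0.175,-0.175,-0.175,-0.175,-0.175,-0.175,-0.175,-0.174,0]
  hand: [1,1,1,1,1,1,1,1,1,1]

```text
time: 12.82
position: [0.5217, 0.1986, 0.2254]
tool_rot: [-1.225, 1.183, -1.184]
wrist_force: [-1.0, 0.0, -0.1]
opening: 0.0854
```

Run:
```python
from h import *
s=ctrl.observe(); T=rot(s['tool_rot']); P=s['position']; print(P.round(4),s['joint_pos'].round(2),'yaw',np.degrees(np.arctan2(T[1,0],T[0,0])))
print((T.T@(np.array([.522,.268,.185])-P)).round(4))
```

```text
[0.5217 0.1986 0.2254] [ 0.64  0.28  0.09  0.   -1.39  0.96] yaw -88.01120884264049
[-0.0693  0.0404  0.0026]
```

Call:
drive_tool:
  travel:
    - [-0.035,0,0.002]
    - [-0.034,0,0]
    - [0,0,0]
    - [0,0,0]
  turn: [0,0,0,0]
  hand: [1,1,1,1]

```text
time: 13.32
position: [0.5211, 0.2678, 0.2253]
tool_rot: [-1.226, 1.183, -1.184]
wrist_force: [-0.6, 0.0, -0.4]
opening: 0.0853
```

Run:
```python
from h import *
s=ctrl.observe(); T=rot(s['tool_rot']); P=s['position']; print(P.round(4))
m=camera_model('wrist'); im=grab_frame('wrist'); save('w6',im)
print(proj(m,[[.522,.268,.145],[.522,.268,.105],[.492,.268,.145],[.552,.268,.145]]).round(1))
```

```text
[0.5211 0.2678 0.2253]
[[317.8 214.9]
 [318.  197.8]
 [316.5 252.4]
 [319.3 174.1]]
```

View pics/w6.png

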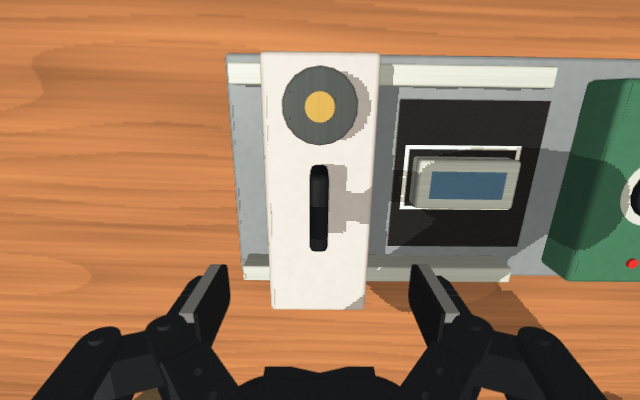

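The handle bar is at (319,208), within about 3 px of the prediction and midway between the pads. The motor at (320,105) is clear. Going down to pinch it.

Call:
drive_tool:
  travel:
    - [0,0.04,0.002]
    - [0,0.04,0]
    - [0,0.021,0]
    - [0,0,0]
    - [0,0,0]
    - [0,0,0]
    - [0,0,0]
    - [0,0,0]
    - [0,0,0]
    - [0,0,0]
  turn: [0,0,0,0,0,0,0,0,0,0]
  hand: [1,1,1,0,0,0,0,0,0,0]
  force: 40

```text
time: 14.62
position: [0.5235, 0.2685, 0.1254]
tool_rot: [-1.225, 1.181, -1.182]
wrist_force: [-1.2, -0.5, 6.3]
opening: 0.0132
```

Call:
drive_tool:
  travel:
    - [0.015,0,0]
    - [0.025,0,0]
    - [0.025,0,0]
    - [0.025,0,0]
    - [0.025,0,0]
    - [0.02,0,0]
    - [0.01,0,0]
    - [0,0,0]
    - [0,0,0]
  turn: [0,0,0,0,0,0,0,0,0]
  hand: [0,0,0,0,0,0,0,0,0]

```text
time: 15.75
position: [0.5272, 0.1224, 0.1254]
tool_rot: [-1.229, 1.183, -1.182]
wrist_force: [-8.3, -2.6, 11.3]
opening: 0.0134
```

Call:
drive_tool:
  travel:
    - [0.002,0,0]
    - [0.002,0,0]
    - [0.001,0,0]
    - [0,0,0]
  turn: [0,0,0,0]
  hand: [0,0,0,0]

```text
time: 16.25
position: [0.5273, 0.1193, 0.1254]
tool_rot: [-1.226, 1.184, -1.18]
wrist_force: [-9.3, 3.6, 11.4]
opening: 0.0135
```

Call:
drive_tool:
  travel:
    - [0.002,0,0]
    - [0,0,0]
    - [0,0,0]
  turn: [0,0,0]
  hand: [0,0,0]

```text
time: 16.62
position: [0.5273, 0.1192, 0.1254]
tool_rot: [-1.224, 1.185, -1.178]
wrist_force: [-11.1, 10.6, 11.7]
opening: 0.0135
```

Call:
drive_tool:
  travel:
    - [0,0,0]
    - [0,0,0]
    - [0,0,0]
    - [0,0,0]
    - [0,-0.03,0]
    - [0,-0.04,0]
    - [0,-0.03,0]
    - [0,0,0]
    - [0,0,0]
  turn: [0,0,0,0,0,0,0,0,0]
  hand: [1,1,1,1,1,1,1,1,1]

```text
time: 17.75
position: [0.5284, 0.1164, 0.2236]
tool_rot: [-1.227, 1.183, -1.181]
wrist_force: [-0.1, -0.9, -0.8]
opening: 0.0856
```

Run:
```python
from h import *
s=ctrl.observe(); T=rot(s['tool_rot']); P=s['position']; print(P.round(4),s['opening'],'yaw',np.degrees(np.arctan2(T[1,0],T[0,0])))
print('knob',(T.T@(np.array([.5288,-.0515,.2])-P)).round(4))
m=camera_model('wrist'); im=grab_frame('wrist'); save('w7',im)
# predicted handle top/ head top edges if home vs 5mm short
for d in (0,.005): print(proj(m,[[.525,.1187+d,.145],[.525,.1187+d-.045,.105],[.525,.1187+d+.045,.105]]).round(1).tolist())
```

```text
[0.5284 0.1164 0.2236] 0.0855572875340526 yaw -87.87959094578392
knob [ 0.1678  0.0236 -0.0058]
[[314.7, 221.1], [369.0, 204.9], [261.5, 201.2]]
[[307.8, 220.9], [363.1, 204.7], [255.5, 201.0]]
```

View pics/w7.png

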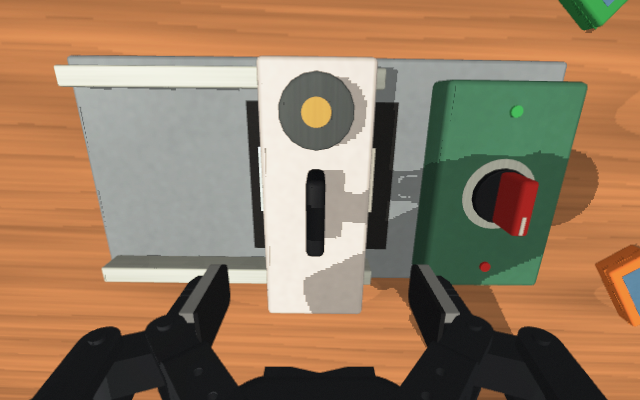

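The head is home: handle at (316,212), edges at 262 and 370, against 314.7, 261.5 and 369 predicted. The knob bar is at rest at (517,202), mark towards the robot. Moving to the knob.

Call:
drive_tool:
  travel:
    - [0.03,0,-0.002]
    - [0.05,0,-0.002]
    - [0.05,0,-0.002]
    - [0.038,0,0]
    - [0,0,0]
    - [0,0.05,0]
    - [0,0.04,0]
    - [0,0,0]
    - [0,0,0]
  turn: [0,0,0,0,0,0,0,0,0]
  hand: [1,1,1,1,1,1,1,1,1]

```text
time: 18.92
position: [0.53, -0.0514, 0.1357]
tool_rot: [-1.226, 1.179, -1.182]
wrist_force: [0.5, -0.3, 0.8]
opening: 0.0853
```

Run:
```python
from h import *
s=ctrl.observe(); T=rot(s['tool_rot']); P=s['position']; print(P.round(4),s['joint_pos'].round(2))
print('knob',(T.T@(np.array([.5288,-.0515,.102])-P)).round(4))
m=camera_model('wrist'); im=grab_frame('wrist'); save('w8',im)
h=cv2.cvtColor(im,cv2.COLOR_RGB2HSV); M=cv2.inRange(h,(0,150,60),(8,255,255))|cv2.inRange(h,(172,150,60),(180,255,255))
n,_,st,c=cv2.connectedComponentsWithStats(M); print(st[1:][st[1:,4]>30],c[1:][st[1:,4]>30].round(1))
b=[(.5288+dx,-.0515+dy,z) for z in (.112,) for dx in (-.024,.024) for dy in (-.007,.007)]; print(proj(m,b).round(0).tolist())
```

```text
[ 0.53   -0.0514  0.1357] [ 0.2   0.28 -0.14  0.   -1.15  1.41]
knob [ 0.0001  0.0337 -0.0012]
[[ 305  199   28   96 2271]
 [ 310  317   14   13  152]] [[317.9 243.4]
 [316.6 323. ]]
[[329.0, 293.0], [304.0, 292.0], [333.0, 215.0], [306.0, 214.0]]
```

Call:
drive_tool:
  travel:
    - [0,0.02,-0.001]
    - [0,0.014,0]
    - [0,0,0]
    - [0,0,0]
    - [0,0,0]
    - [0,0,0]
    - [0,0,0]
    - [0,0,0]
    - [0,0,0]
    - [0,0,0]
  turn: [0,0,0,0,0,0,0,0,0,0]
  hand: [1,1,1,0,0,0,0,0,0,0]
  force: 40

```text
time: 20.23
position: [0.5281, -0.051, 0.1007]
tool_rot: [-1.225, 1.182, -1.181]
wrist_force: [-2.4, 5.8, 4.7]
opening: 0.0135
```

Call:
drive_tool:
  travel:
    - [0,0,0]
    - [0,0,0]
    - [0,0,0]
    - [0,0,0]
    - [0,0,0]
    - [0,0,0]
    - [0,0,0]
    - [0,0,0]
    - [0,0,0]
    - [0,0,0]
  turn: [0.12,0.12,0.12,0.12,0.12,0.12,0.12,0.12,0.12,0.1]
  hand: [0,0,0,0,0,0,0,0,0,0]

```text
time: 21.48
position: [0.5291, -0.0493, 0.1007]
tool_rot: [-0.425, 1.988, -1.982]
wrist_force: [-0.4, 11.1, 3.6]
opening: 0.0132
```

Run:
```python
from h import *
s=ctrl.observe(); T=rot(s['tool_rot']); print(s['position'].round(4),s['opening'],s['ft_torque'].round(3),s['wrist_force'].round(1),'turned',-np.radians(np.degrees(np.arctan2(T[1,0],T[0,0]))+87.9))
```

```text
[ 0.5291 -0.0493  0.1007] 0.013211104281020885 [3.817 0.062 0.147] [-0.4 11.1  3.6] turned 1.1820705904693294
```

Call:
drive_tool:
  travel:
    - [0,0,0]
    - [0,0,0]
    - [0,0,0]
    - [0,0,0]
    - [0,0,0]
    - [0,0,0]
    - [0,0,0]
    - [0,0,0]
    - [0,0,0]
    - [0,0,0]
  turn: [0.04,0,0,0,0,0,0,0,0,0]
  hand: [0,0,0,0,0,0,0,0,0,0]

```text
time: 22.72
position: [0.5291, -0.0493, 0.1007]
tool_rot: [-0.393, 2.009, -2.004]
wrist_force: [0.2, 11.1, 3.1]
opening: 0.0131
```

Run:
```python
from h import *
s=ctrl.observe(); T=rot(s['tool_rot']); print(s['opening'],s['ft_torque'].round(3),s['wrist_force'].round(1),'turned',-np.radians(np.degrees(np.arctan2(T[1,0],T[0,0]))+87.9))
m=camera_model('wrist'); im=grab_frame('wrist'); save('w9',im)
h=cv2.cvtColor(im,cv2.COLOR_RGB2HSV); M=cv2.inRange(h,(0,150,60),(8,255,255))|cv2.inRange(h,(172,150,60),(180,255,255))
n,_,st,c=cv2.connectedComponentsWithStats(M); print(st[1:][st[1:,4]>30]); 
k=1+st[1:,4].argmax(); print(cv2.minAreaRect(cv2.findNonZero((_==k).astype(np.uint8))))
```

```text
0.013067273172955541 [3.76  0.12  0.559] [ 0.2 11.1  3.1] turned 1.2175909674708336
[[ 302  217   34  121 3506]
 [ 431  285   19   17  256]]
((318.5, 277.0), (120.0, 33.0), 90.0)
```

Moment is 0.56 N m, well above the spring's 0.13, so the knob is at its stop and has been held over 1 s. Letting go and rising.

Call:
drive_tool:
  travel:
    - [0,0,0]
    - [0,0,0]
    - [0,0,0]
    - [0,0,0]
    - [0,0,0]
    - [0,-0.03,0]
    - [0,-0.05,0]
    - [0,-0.05,0]
    - [0,0,0]
    - [0,0,0]
  turn: [0,0,0,0,0,0,0,0,0,0]
  hand: [1,1,1,1,1,1,1,1,1,1]

```text
time: 24.02
position: [0.5277, -0.0516, 0.2299]
tool_rot: [-0.395, 2.01, -2.009]
wrist_force: [0.0, -0.0, -0.5]
opening: 0.0855
```

Run:
```python
from h import *
s=ctrl.observe(); print(s['position'].round(4),s['opening'],s['wrist_force'].round(1))
a=grab_frame('scene'); b=grab_frame('wrist'); save('sc9',a)
c=cv2.resize(a[150:300,235:455],(660,450),interpolation=cv2.INTER_CUBIC)
save('fin',np.hstack([cv2.resize(a[150:300,235:455],(440,300)),cv2.resize(b,(360,300))]))
for l in ('jar','hammer'):
    for d in silhouettes('scene',l)[:1]: print(l,d['bbox'])
```

```text
[ 0.5277 -0.0516  0.2299] 0.08548940374876414 [ 0.  -0.  -0.5]
jar [286.8, 269.5, 314.8, 295.1]
hammer [186.6, 250.2, 233.1, 307.5]
```

View pics/fin.png

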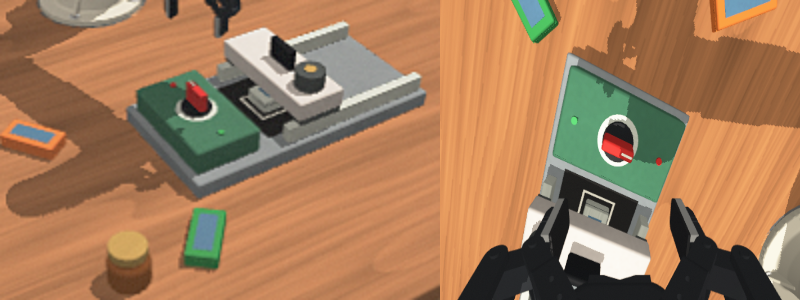

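The knob bar is back in line with the bed's x, the head is over the case, and the jar and hammer haven't moved. Handing in.

```bash
python3 -c "
from workcell import ctrl
print(ctrl.job_done())"
```

```text
the job is handed in; nothing more can be done
None
```

The job is done and handed in at about 24 s of the 70 s allowed; `ctrl.job_done()` gives no verdict, so what follows is from my own checks.

- **Case:** I set the silver case lid up on the bed, about 1.5 mm (x) and 1.2 mm (y) from the outline's centre by the wrist camera. It was let go only after the force showed contact with the bed.
- **Head:** I slid it until it stopped. The handle ended within about 1 mm of the measured bed centre, with the force rising while the position stayed put.
- **Knob:** I turned it clockwise about 1.2 rad and held it for over 1 s. The moment was 0.56 N m, well above the spring's 0.13 N m, so it was against the stop. In the last picture it is back at rest.
- **Jar and hammer:** both appear unmoved in the scene camera, within about 3 px.
- **Arm:** it is clear of everything, with no force at the wrist.

No check failed. The estimates of the bed's centre differed by about 3 mm between the scene and wrist cameras, and I went by the closer wrist view. I did not re-measure the case once the head was over it; it is partly hidden there but looked still inside the outline.

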